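# Move the latched battery pack from the charger to the control unit

### The arm

A 7-joint arm with a two-finger parallel gripper is mounted at the origin on the work surface. World frame = base frame: x ahead of the robot, y to its left, z up, the work surface at z = 0. Lengths are in m, angles in rad, forces in N, time in s.
With the tool pointing down it reaches from about 0.35 to 0.9 m from the base axis. Payload 8.1 kg.
Tool frame: the origin (TCP) lies on the centre line of the jaws, within the pads' length; the fingertips stand 17 mm ahead of it and the grasp point (between the pads) lies 2 mm behind it; z points along the fingers, y is the direction in which the jaws open and shut (so a half turn about z gives the same grasp; the last joint's range is limited). The gripper opens to 92 mm and grips with 3 to 60 N. Pads are 19 mm wide; open, the fingers measure 130 mm over their backs; the gripper's body (75 mm by 190 mm) begins 47 mm behind the grasp point.
Start: joints at [1.081, 0.434, 0.025, 1.573, -0.012, 1.134, -0.075], TCP at [0.236, -0.579, 0.244] pointing down, gripper open.
Joint ranges: [-2.62, 2.62], [-0.44, 2.09], [-1.27, 1.32], [0.08, 2.57], [-1.32, 4.46], [0.12, 2], [-2.74, 2.74]. Speed limits (rad/s): [2.22, 2.22, 3.01, 3.01, 3.14, 3.14, 3.14].

### API

Orientations are given as a rotation vector (axis times angle).
In Python, from cell import arm gives the robot as it stands.
- The arm moves only by the shell command python3 -m creep 'ROWS' [FORCE]. ROWS is JSON, a list that holds one entry, the list of rows, each a list of 7 numbers: the shift along the world's x, y, z in cm, then the turn, a rotation vector about the world's x, y, z in degrees, then the opening, from -1 (shut) to 1 (fully open), so that 0 is half open. In form: [[[tx, ty, tz, ax, ay, az, jaw], ...]]. A call has 1 to 5 rows; each row is the pose to reach, as a shift and turn from the pose commanded when the call began; what a row does not reach only later rows make up. A row lasts 1/10 s, in which the tool goes at most 50 mm and 8.59 degrees, less where a joint would pass 70% of its speed; a pose out of reach is approached as far as the arm can. A call with a gripper value outside its range is refused whole. The fingers move at their own pace and stop on an object; FORCE is the grip in N (left out, the last holds). Time passes only in rows, so rows that repeat a pose let the fingers close. It gives the time, the measured TCP pose, the force and the opening at its end, in the units of the state.
- arm.observe(): the state, without advancing time (a new reading comes with each control period).
- arm.get_image(name): name is "scene" or "top"; returns the picture (400x640x3 uint8, red, green, blue); there is no depth.
- arm.camera_model(name): a dict with "vfov" (degrees; the focal length in pixels is half the picture's height over the tangent of half this angle, whatever the lens; pixels are square), "cx", "cy" (the principal point, pixels), "cam_to_world" (4x4, takes a point from camera to world coordinates). Camera axes: x right, y down, z forward; pixel columns grow to the right and rows downward; lengths in m; the calibration is good to about 2 mm. A picture is of the moment at which its call begins. camera_model takes no time and is no camera call.
- arm.sign_off(): hands the job in, once; it reports no verdict.
The state is a dict: "clock": time; "joints": joint angles; "dq": joint speeds; "joint_efforts": joint torques, N m; "position": TCP position; "ee_rot": TCP orientation; "force": force on the tool from outside, world axes, zero at the start; "ft_torque": the same for the moment, N m; "width": opening from 0.0 (shut) to 1.0 (fully open).
Only numpy, scipy, OpenCV 4.12 (cv2) and the standard library are available. Lean on these libraries where they do the work, as an engineer would, in place of code of your own. Each camera call takes 0.05 s, during which the arm holds its last target.

### The job

The charged battery pack is latched in its charger. Squeeze its snap tab in, lift the pack out and put it into the empty battery well of the machine's control unit, pressing it down against the sprung contact until it is fully home, then let go so that the tab springs out and latches it there. Be gentle: do not strain the latch, the charger or the well by pulling or pushing hard, and leave the other things on the bench where they are.

Things in the scene. Friction and masses are not known exactly. Their poses are not given: they have to be found in the camera images.
- pack_mid (a point): Centre of the battery pack: upright dark block 50 (x) x 36 (y) x 90 (z) mm, 0.25 kg, z up. +y side: the sprung snap tab. -y side, 18 mm from centre: plain fixed grip face. Over y it measures 47 mm with the tab free, 41 mm with it pressed in; the middle of the pressed grip lies 2.5 mm to +y of this point, and a grip centred elsewhere shoves the pack sideways. Friction and weight vary some 20 %.
- tab_pad (a point): Middle of the snap tab's outer face, where it is pressed (towards the pack's -y): upright ribbed grey plate 20 mm wide, 4 mm thick, reaching from 22 mm below the pack's centre to 40 mm above it. This point is 29 mm to +y and 22 mm above the pack's centre while the tab is free. In a socket the top 50 mm of the pack stand above the rim (44 mm above its sloped lead-in).
- tab (a joint): How far the tab is pressed in, m: 0 sprung out (latching), 0.006 fully in (stop). Takes 6 N to start, 12 N fully in; a grip of 20 N holds it. At its foot (15 to 20 mm below the pack's centre) a nose juts 5 mm farther out, sloped below; latched it hooks 3.5 mm under the socket's lip, and fully in it clears it by 2.5 mm. Keep it in until the pack has risen 12 mm.
- charger: Charger, fixed: black base plate 150 x 130 x 12 mm with a grey socket holding the pack and a low black box with vents (top 57 mm above bench) on its +x side, 49 to 83 mm from the socket's centre. Origin on the bench under the socket's centre, z up. The pack's axes are the charger's; its underside is 20 mm above the bench, in a cavity 52.5 x 38.5 mm, 40 mm deep, notched at +y for the tab.
- unit: Control unit, fixed: grey base plate 150 x 130 x 12 mm, aluminium console (up to 67 mm above bench) on its +x side, 49 to 83 mm from the well, and the empty battery well like the charger's socket: cavity 52.5 x 38.5 mm, 40 mm deep, nominal floor 20 mm and rim 60 mm above bench. Origin on the bench under the well's nominal centre, z up. The pack goes in with its axes along these, tab to +y.
- unit_mouth (a point): NOMINAL centre of the well's mouth at the rim; axes as the unit. The well is fixed with slack on shims: truly it is up to 6 mm off to either side along y (exact in x) and 0 to 12 mm higher, floor, rim and all; not in the reading: feel or look. A 45 degree lead-in round the mouth, 6 mm wide, rises 6 mm above the rim; a pack lowered off-centre rests on it and is pushed towards the true centre.
- contact (a joint): How far the brass sprung contact in the well's floor, 10 mm to +y of its middle, is pressed down, m: 0 free (standing 8 mm above the floor), 0.008 with the pack on the floor. It pushes up with 3.5 to 5.5 N and lifts an unlatched pack; under a latched pack it reads 0.005 to 0.006. Press the pack right down, then let the tab go: it springs out under the lip and holds.
- holder_mid (a point): Bystander: a loose steel collet holder with a dark nut, 75 mm tall, 32 mm wide, standing between charger and unit; point 37 mm up.
- nut: Bystander: a loose dark collet nut, a ring 28 mm wide, 17 mm high; origin at its underside.
- case_a: Bystander: cutter case, 70 x 16 x 16 mm, white with a blue cap, lying beside the charger.
- case_b: Bystander: cutter case, 70 x 16 x 16 mm, clear with an orange cap, lying beside the control unit.
- case_c: Bystander: cutter case, 70 x 16 x 16 mm, paper-white with a blue cap, lying near the robot.
- wrench: Bystander: a steel wrench 150 mm long, lying on the far side.

How it is judged:
On the way, in this order (a step that is already met when the one before it is completed fails the run):
1. the pack is out of the charger (z of pack_mid in the frame of charger above 0.115 m), for 0.2 s.
2. the pack is pressed home in the control unit's well (value of joint contact above 0.004 m and z of pack_mid in the frame of unit below 0.084 m), for 0.1 s.
At the end, for the whole second after the job is handed in: The pack stands upright (within 0.1 rad) and still in the control unit's well, within 10 mm of its nominal centre, its centre less than 84 mm above the bench, holding the sprung contact down by more than 4 mm, with the snap tab sprung out (pressed by less than 1.5 mm) and so latched (all of step 2 and value of joint tab below 0.0015 m and horizontal distance between pack_mid and unit_mouth below 0.01 m and angle between pack_mid's own z axis and vertical below 0.1 rad and linear speed of pack below 0.01 m/s); the robot touches nothing.
It fails at once if the charger or the pack's latch in it is strained with more than 40 N (contact force between pack and charger above 40 N).
It fails at once if the pack is pressed on the control unit with more than 30 N (contact force between pack and unit above 30 N).
It fails at once if the robot pushes the charger with more than 40 N (contact force between the arm and charger above 40 N).
It fails at once if the robot pushes the control unit with more than 40 N (contact force between the arm and unit above 40 N).
It fails at once if a bystander is moved by more than 25 mm (distance of any of holder_mid, nut, case_a, case_b, case_c, wrench from where it was at the start of the episode above 0.025 m).
It also fails if it takes over 61 s, if anything falls off the work surface, if the arm or the gripper's body presses on something with over 40 N, if the wrist force passes 120 N, or if a joint passes its speed limit or range.

## Working session

There is one attempt and no reset: what is moved stays moved. The work goes in short steps, Python scripts to look and compute and a shell command to move; the robot and the scene stay as the last step left them, time stands still between calls to the robot, and variables do not carry over. Pictures are saved under pics/ and viewed, and the job is handed in when it is done.

```bash
mkdir -p pics; ls
python3 - <<'E'
from cell import arm
import cv2,numpy as np
print(arm.observe())
for n in("scene","top"):
    im=arm.get_image(n); cv2.imwrite(f"pics/{n}0.png",im[:,:,::-1]); m=arm.camera_model(n); print(n,m)
E
```

```text
pics
{'clock': 0.0, 'joints': array([ 1.08139689,  0.43522995,  0.02494595,  1.57407619, -0.01159982,
        1.13397187, -0.07507132]), 'dq': array([ 9.17908815e-04,  1.70447181e-04, -1.43994889e-03, -1.69473158e-03,
       -4.24125444e-04,  3.11071612e-05, -1.08650814e-03]), 'joint_efforts': array([-1.19675979e-04, -6.67857742e+01,  9.85009633e-01, -3.14470267e+01,
       -6.05486124e-02,  4.29307984e-02,  2.28615331e-04]), 'position': array([ 0.23555515, -0.57840765,  0.24294838]), 'ee_rot': array([-3.08157320e+00, -6.03492680e-01,  6.62444005e-04]), 'force': array([ 0.14818067,  0.60377861, -1.02153733]), 'ft_torque': array([-0.00157952, -0.00919277,  0.03704852]), 'width': 0.9999722776375761}
scene {'vfov': 51.97261400480939, 'cx': 318.75467551961214, 'cy': 196.8236940199206, 'cam_to_world': array([[-0.64917499,  0.42346104, -0.63186436,  1.05209813],
       [ 0.76063249,  0.35794263, -0.5415859 ,  0.36563855],
       [-0.00316934, -0.83220059, -0.55446563,  0.50625184],
       [ 0.        ,  0.        ,  0.        ,  1.        ]])}
top {'vfov': 46.80115228857361, 'cx': 324.49911141997205, 'cy': 200.02154084698628, 'cam_to_world': array([[ 0.01928845, -0.99132827,  0.12998545,  0.43099664],
       [-0.99967608, -0.01696306,  0.01897322, -0.02944323],
       [-0.01660373, -0.13030931, -0.99133435,  1.04209973],
       [ 0.        ,  0.        ,  0.        ,  1.        ]])}
```

View pics/scene0.png

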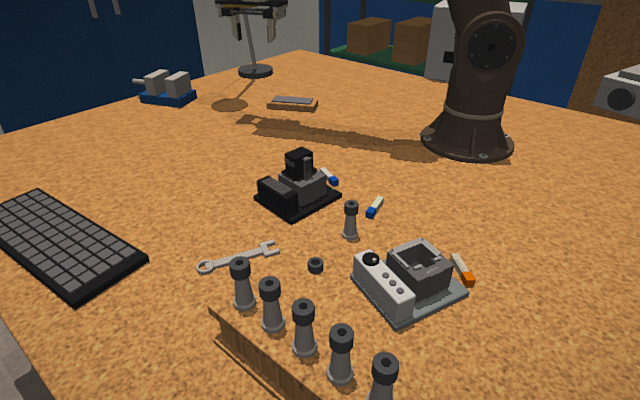

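View pics/top0.png

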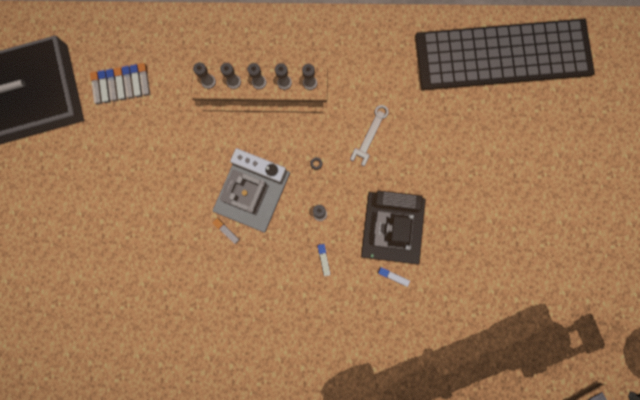

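Run:
```python
import cv2,numpy as np
t=cv2.imread("pics/top0.png"); s=cv2.imread("pics/scene0.png")
a=cv2.resize(t[180:275,350:440],None,fx=6,fy=6,interpolation=cv2.INTER_CUBIC)
b=cv2.resize(t[140:245,200:300],None,fx=5.5,fy=5.5,interpolation=cv2.INTER_CUBIC)
cv2.imwrite("pics/tc.png",a);cv2.imwrite("pics/tu.png",b)
cv2.imwrite("pics/sc.png",cv2.resize(s[140:225,245:350],None,fx=7,fy=7,interpolation=cv2.INTER_CUBIC))
cv2.imwrite("pics/su.png",cv2.resize(s[230:330,340:480],None,fx=5.5,fy=5.5,interpolation=cv2.INTER_CUBIC))
```

```text
(no output)
```

View pics/tc.png

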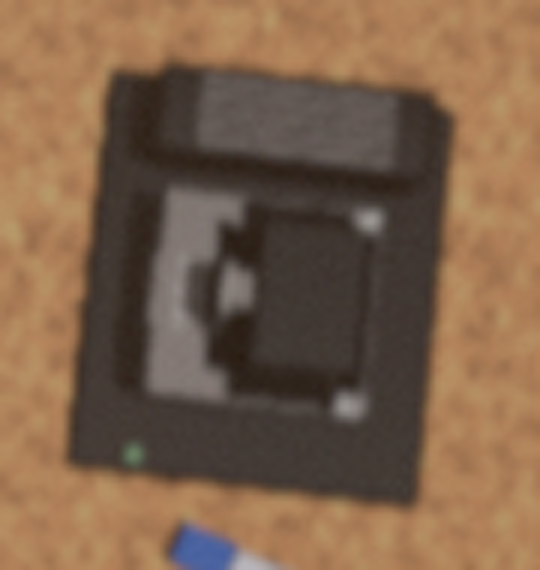

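View pics/tu.png

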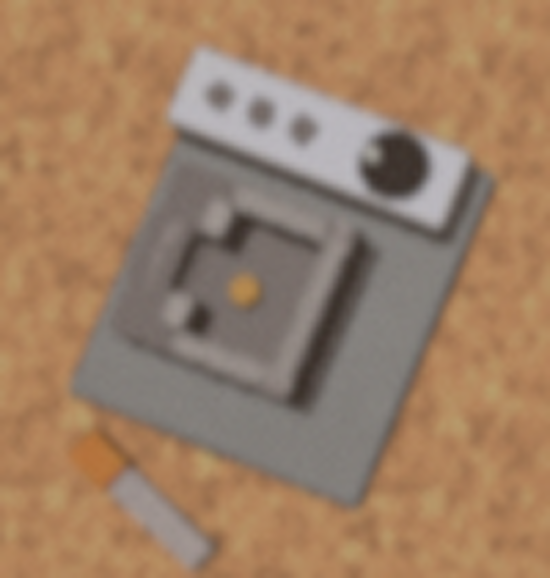

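View pics/sc.png

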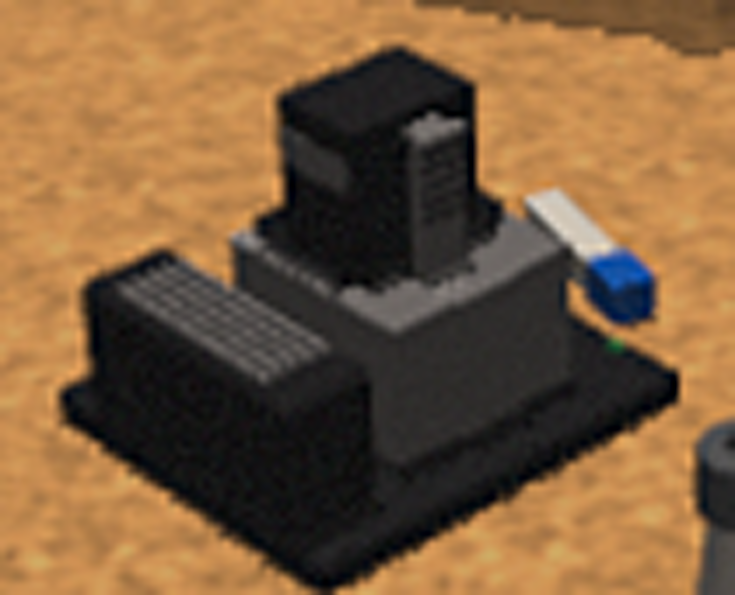

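View pics/su.png

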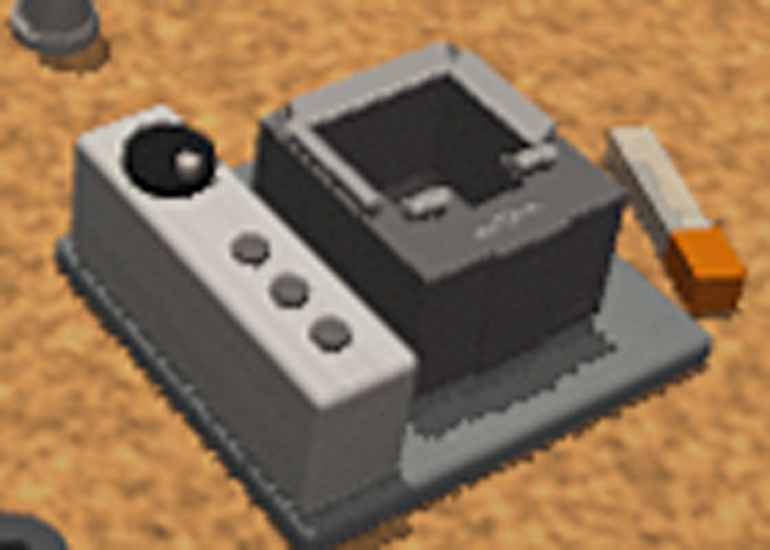

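```bash
cat > h.py <<'E'
import cv2,numpy as np
from cell import arm
CM={n:arm.camera_model(n) for n in("scene","top")}
def ray(n,u,v):
    m=CM[n];f=200/np.tan(np.radians(m["vfov"]/2));T=m["cam_to_world"]
    d=T[:3,:3]@np.array([(u-m["cx"])/f,(v-m["cy"])/f,1]);return T[:3,3],d/np.linalg.norm(d)
def onz(n,u,v,z):
    o,d=ray(n,u,v);return o+d*(z-o[2])/d[2]
def proj(n,p):
    m=CM[n];f=200/np.tan(np.radians(m["vfov"]/2));T=m["cam_to_world"]
    q=T[:3,:3].T@(np.asarray(p,float)-T[:3,3]);return np.array([m["cx"]+f*q[0]/q[2],m["cy"]+f*q[1]/q[2]])
def tri(a,b):
    o1,d1=ray("scene",*a);o2,d2=ray("top",*b)
    s=np.linalg.lstsq(np.c_[d1,-d2],o2-o1,rcond=None)[0]
    p,q=o1+s[0]*d1,o2+s[1]*d2;return (p+q)/2,np.linalg.norm(p-q)
E
python3 - <<'E'
from h import *
t=cv2.imread("pics/top0.png"); s=cv2.imread("pics/scene0.png")
def g(im,r,fx,name):
    c=im[r[1]:r[3],r[0]:r[2]].astype(float); c=np.clip((c/255)**0.45*330-40,0,255).astype(np.uint8)
    cv2.imwrite(name,cv2.resize(c,None,fx=fx,fy=fx,interpolation=cv2.INTER_NEAREST))
g(t,(362,200,430,260),11,"pics/tcg.png"); g(s,(270,140,335,200),11,"pics/scg.png")
# plates
hsv=cv2.cvtColor(t,cv2.COLOR_BGR2HSV)
for nm,r in(("charger",(350,180,440,272)),("unit",(205,140,297,240))):
    c=hsv[r[1]:r[3],r[0]:r[2]]; m=((c[:,:,1]<115)|(c[:,:,2]<75)).astype(np.uint8)*255
    cs,_=cv2.findContours(m,cv2.RETR_EXTERNAL,cv2.CHAIN_APPROX_NONE)
    k=max(cs,key=cv2.contourArea); k=k+np.array([r[0],r[1]])
    P=np.array([onz("top",*q[0],0.012)[:2] for q in k],np.float32)
    print(nm,cv2.contourArea(k),cv2.minAreaRect(P)); b=cv2.boxPoints(cv2.minAreaRect(P));print(b)
E
```

```text
charger 3805.5 ((0.5099221467971802, -0.1641843616962433), (0.12877583503723145, 0.1553487479686737), 84.14738464355469)
[[ 0.42608702 -0.22031622]
 [ 0.580626   -0.2361571 ]
 [ 0.5937573  -0.10805251]
 [ 0.43921828 -0.09221162]]
unit 4056.0 ((0.5852394700050354, 0.15865035355091095), (0.14295470714569092, 0.16806337237358093), 71.03089141845703)
[[0.4825369  0.11836985]
 [0.6414734  0.06373945]
 [0.687942   0.19893086]
 [0.5290055  0.25356126]]
```

View pics/tcg.png

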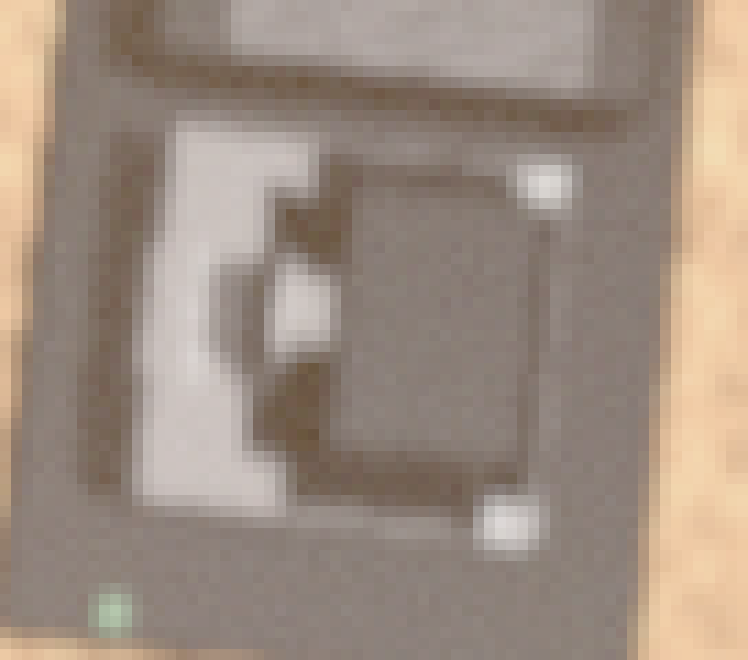

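View pics/scg.png

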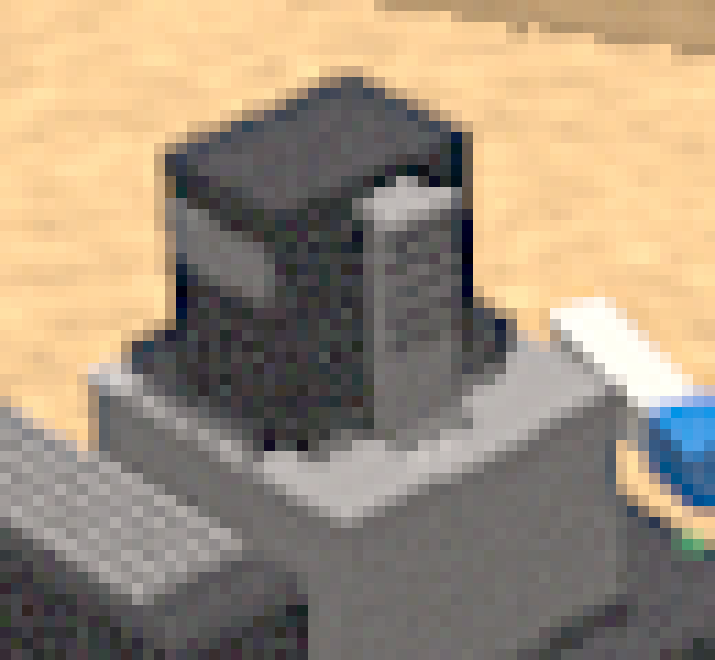

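Run:
```python
from h import *
tp=np.array([(350,180),(543,201),(522,457),(328,450)])/11-0.5+[362,200]
sp=np.array([(275,210),(165,155),(352,78),(470,133)])/11-0.5+[270,140]
P=np.array([onz("top",*q,0.110) for q in tp]);S=np.array([onz("scene",*q,0.110) for q in sp])
# order: (+x,+y),( +x,-y),(-x,-y),(-x,+y)
print(P.round(4));print(S.round(4))
for X in(P,S):
    ex=(X[0]+X[1]-X[2]-X[3])/2; ey=(X[0]+X[3]-X[1]-X[2])/2
    print(X.mean(0).round(4),np.linalg.norm(ex),np.linalg.norm(ey),np.degrees(np.arctan2(ex[1],ex[0])),np.degrees(np.arctan2(-ey[0],ey[1])))
for a,b in zip(sp,tp):print(tri(a,b))
```

```text
[[ 0.5233 -0.1513  0.11  ]
 [ 0.5201 -0.1866  0.11  ]
 [ 0.4732 -0.1825  0.11  ]
 [ 0.4738 -0.1473  0.11  ]]
[[ 0.526  -0.1496  0.11  ]
 [ 0.5235 -0.1803  0.11  ]
 [ 0.4772 -0.1751  0.11  ]
 [ 0.4798 -0.1424  0.11  ]]
[ 0.4976 -0.1669  0.11  ] 0.04838576656463502 0.03534884103122518 -4.775027082430773 -3.1309964472186893
[ 0.5016 -0.1618  0.11  ] 0.04667851376456019 0.031826612375450924 -7.716058916946991 -4.554888276743494
(array([ 0.52362488, -0.15165299,  0.10827324]), np.float64(0.00042094608366811514))
(array([ 0.51958424, -0.18617168,  0.10667998]), np.float64(0.0024765127548320915))
(array([ 0.47232862, -0.18186567,  0.10618749]), np.float64(0.003243778086717058))
(array([ 0.47392034, -0.14770191,  0.1058969 ]), np.float64(0.00018131669517204262))
```

Run:
```python
from h import *
t=cv2.imread("pics/top0.png"); s=cv2.imread("pics/scene0.png")
def cont(n,im,r,thr):
    hsv=cv2.cvtColor(cv2.resize(im[r[1]:r[3],r[0]:r[2]],None,fx=4,fy=4,interpolation=cv2.INTER_LINEAR),cv2.COLOR_BGR2HSV)
    m=((hsv[:,:,1]<thr)|(hsv[:,:,2]<75)).astype(np.uint8)*255
    cs,_=cv2.findContours(m,cv2.RETR_EXTERNAL,cv2.CHAIN_APPROX_NONE);k=max(cs,key=cv2.contourArea)[:,0].astype(float)
    k=(k+.5)/4-.5+[r[0],r[1]]
    return np.array([onz(n,*q,0.012)[:2] for q in k])
for nm,n,im,r,yaw,thr in(("charger","top",t,(350,180,440,272),-5.5,115),("unit","top",t,(205,140,297,240),-19,115),("unit","scene",s,(345,235,475,330),-19,100),("charger","scene",s,(245,140,350,225),-5.5,100)):
    P=cont(n,im,r,thr)
    for it in range(3):
        a=np.radians(yaw);R=np.array([[np.cos(a),-np.sin(a)],[np.sin(a),np.cos(a)]]);Q=P@R
        lo,hi=np.percentile(Q,0.5,0),np.percentile(Q,99.5,0)
        out={}
        for ax in(0,1):
            for sd,e in((-1,lo[ax]),(1,hi[ax])):
                o=1-ax; mid=(lo[o]+hi[o])/2;h=(hi[o]-lo[o])/2
                k=(abs(Q[:,ax]-e)<0.006)&(abs(Q[:,o]-mid)<0.75*h)
                if k.sum()<20: continue
                c=np.polyfit(Q[k,o],Q[k,ax],1); ang=np.degrees(np.arctan(c[0]))*(1 if ax==1 else -1)
                out[(ax,sd)]=(round(np.polyval(c,mid),4),round(ang+yaw,2),k.sum())
        l=[v[1] for v in out.values()]
        if n=="top": yaw=np.mean([out[k][1] for k in ((0,-1),(1,1),(1,-1)) if k in out])
    print(nm,n,yaw,out)
```

```text
charger top -6.016666666666666 {(0, -1): (np.float64(0.448), np.float64(-6.29), np.int64(176)), (0, 1): (np.float64(0.6011), np.float64(-5.11), np.int64(169)), (1, -1): (np.float64(-0.1735), np.float64(-5.83), np.int64(210)), (1, 1): (np.float64(-0.0458), np.float64(-5.93), np.int64(208))}
unit top -18.25 {(0, -1): (np.float64(0.426), np.float64(-17.41), np.int64(113)), (0, 1): (np.float64(0.5882), np.float64(-20.12), np.int64(179)), (1, -1): (np.float64(0.2649), np.float64(-20.91), np.int64(196)), (1, 1): (np.float64(0.4017), np.float64(-16.43), np.int64(130))}
unit scene -19 {(0, -1): (np.float64(0.3801), np.float64(-24.64), np.int64(43)), (0, 1): (np.float64(0.581), np.float64(-21.05), np.int64(208)), (1, -1): (np.float64(0.2421), np.float64(-19.65), np.int64(80)), (1, 1): (np.float64(0.4127), np.float64(-20.14), np.int64(256))}
charger scene -5.5 {(0, 1): (np.float64(0.6044), np.float64(-6.63), np.int64(123)), (1, -1): (np.float64(-0.2719), np.float64(-2.21), np.int64(37)), (1, 1): (np.float64(-0.0365), np.float64(-5.37), np.int64(165))}
```

Run:
```python
from h import *
t=cv2.imread("pics/top0.png"); s=cv2.imread("pics/scene0.png")
def g(im,r,fx,name):
    c=im[r[1]:r[3],r[0]:r[2]].astype(float); c=np.clip((c/255)**0.6*300-30,0,255).astype(np.uint8)
    cv2.imwrite(name,cv2.resize(c,None,fx=fx,fy=fx,interpolation=cv2.INTER_NEAREST))
g(t,(215,168,275,218),13,"pics/tug.png"); g(s,(380,232,465,305),9,"pics/sug.png")
g(t,(205,145,297,235),6,"pics/tug2.png")
```

```text
(no output)
```

View pics/tug.png

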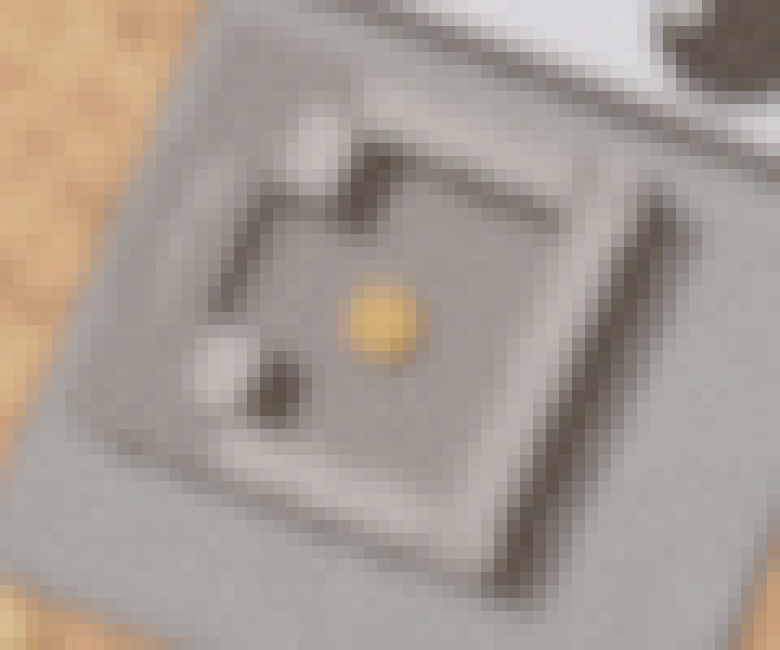

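View pics/sug.png

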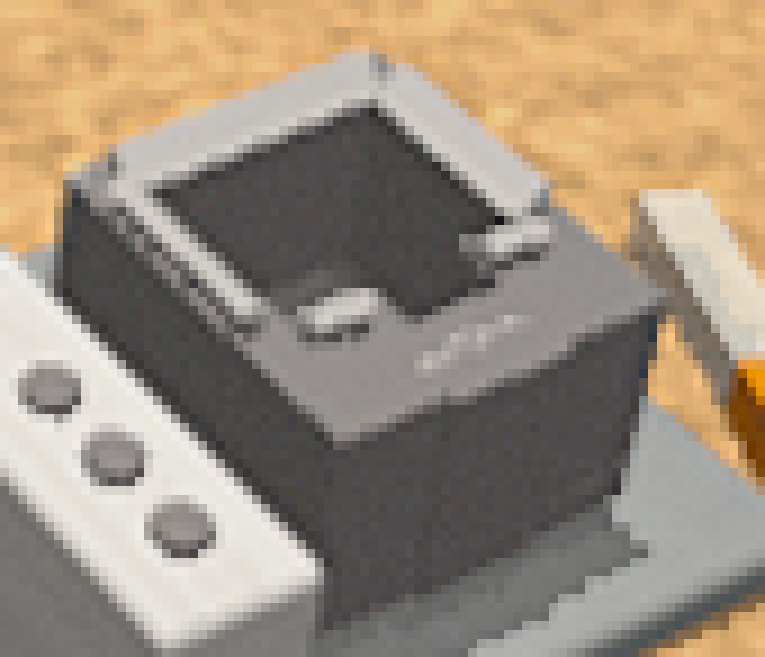

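View pics/tug2.png

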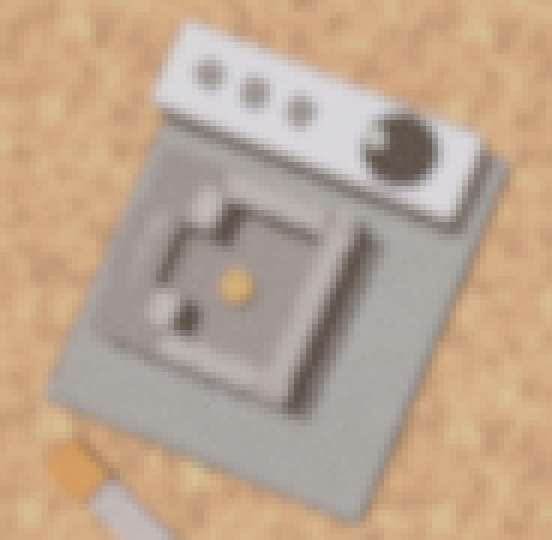

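Run:
```python
from h import *
T=lambda p:np.array(p)/13-.5+[215,168]
T2=lambda p:np.array(p)/6-.5+[205,145]
S=lambda p:np.array(p)/9-.5+[380,232]
for nm,a,b in(("lead -x-y",(375,55),(487,575)),("lead +x-y",(72,185),(630,150)),("blk +x+y",(332,447),(215,22)),("blk -x+y",(665,298),(72,400)),("in -x-y",(375,105),(445,490)),("in +x-y",(150,190),(565,215))):
    p,e=tri(S(a),T(b));print(nm,p.round(4),round(e,4))
pl=[onz("top",*T2(p),.012)[:2] for p in((50,395),(360,520),(508,160))];print(np.array(pl).round(4))
d=pl[1]-pl[0];print("y-axis yaw",np.degrees(np.arctan2(d[0],-d[1])),np.linalg.norm(d));d=pl[2]-pl[1];print("x yaw",np.degrees(np.arctan2(d[1],d[0])),np.linalg.norm(d))
c=[onz("top",*T2(p),.067)[:2] for p in((190,20),(483,133),(458,222),(155,105))];print("console",np.array(c).round(4))
d=c[2]-c[3];print(np.degrees(np.arctan2(-d[0],d[1])+np.pi),np.linalg.norm(d));d=c[1]-c[0];print(np.degrees(np.arctan2(-d[0],d[1])),np.linalg.norm(d))
```

```text
lead -x-y [0.5309 0.1449 0.0632] 0.0028
lead +x-y [0.6016 0.1232 0.0661] 0.0022
blk +x+y [0.624  0.1915 0.0625] 0.003
blk -x+y [0.5584 0.2153 0.0637] 0.004
in -x-y [0.5447 0.1523 0.0639] 0.0029
in +x-y [0.5911 0.1337 0.0638] 0.0015
[[0.5384 0.2412]
 [0.4936 0.1229]
 [0.6307 0.0717]]
y-axis yaw -20.722154398838637 0.12642079340555581
x yaw -20.46683086525439 0.14635409910870764
console [[0.6696 0.1829]
 [0.6298 0.0756]
 [0.5973 0.0836]
 [0.6382 0.1941]]
339.7084394152505 0.11787076362676169
159.6112062570677 0.11443249409600507
```

```bash
python3 -m creep '[[[2.6,4.1,0,0,0,-5,1],[5.2,8.2,0,0,0,-10,1],[7.8,12.3,0,0,0,-15,1],[10.4,16.4,0,0,0,-20,1],[13,20.5,0,0,0,-25,1]]]' 20
```

```text
clock: 0.6
position: [0.3663, -0.372, 0.2435]
ee_rot: [-3.14, 0.084, 0.0]
force: [1.6, -1.4, -0.6]
width: 0.998
```

```bash
python3 -m creep '[[[2.6,4.1,0,0,0,-1,1],[5.2,8.2,0,0,0,-2,1],[7.8,12.3,0,0,0,-3,1],[10.4,16.4,0,0,0,-3.1,1],[13,20.5,0,0,0,-3.1,1]]]' 20
```

```text
clock: 1.1
position: [0.4963, -0.167, 0.2437]
ee_rot: [3.137, -0.163, -0.0]
force: [0.7, -0.4, -0.9]
width: 1.003
```

```bash
python3 -m creep '[[[0.4,0.5,-2,0,0,0,1],[0.4,0.5,-5,0,0,0,1],[0.4,0.5,-8,0,0,0,1],[0.4,0.5,-10,0,0,0,1],[0.4,0.5,-10,0,0,0,1]]]' 20
python3 - <<'E'
from h import *
s=arm.get_image("scene")[:,:,::-1];t=arm.get_image("top")[:,:,::-1]
cv2.imwrite("pics/s1.png",cv2.resize(s[80:230,230:380],None,fx=4,fy=4,interpolation=cv2.INTER_CUBIC));cv2.imwrite("pics/t1.png",t)
print(arm.observe()["position"],arm.observe()["force"])
E
```

```text
clock: 1.6
position: [0.4976, -0.1633, 0.141]
ee_rot: [-3.136, 0.163, 0.009]
force: [0.3, -0.5, -0.1]
width: 0.999
[ 0.49968399 -0.16386442  0.14392594] [-0.01050777 -0.54439277 -0.9886684 ]
```

View pics/s1.png

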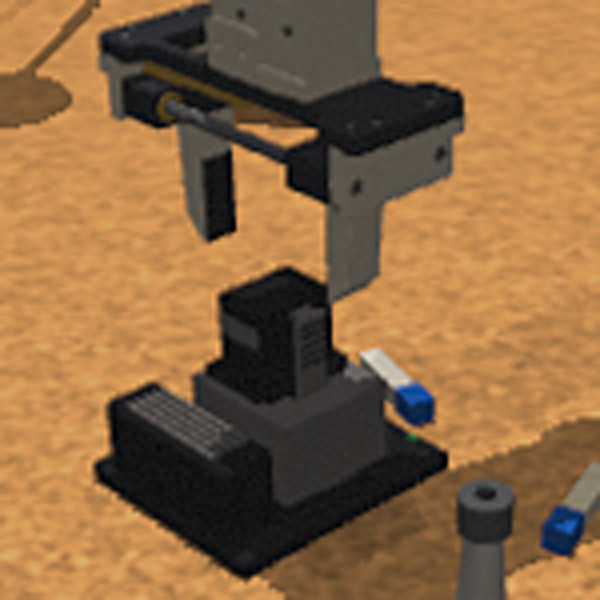

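```bash
python3 -m creep '[[[0,0.1,-1,0,0,0,1],[0,0.1,-2.5,0,0,0,1],[0,0.1,-4,0,0,0,1],[0,0.1,-5.4,0,0,0,1],[0,0.1,-5.4,0,0,0,1]]]' 20
```

```text
clock: 2.2
position: [0.4991, -0.1627, 0.0888]
ee_rot: [-3.137, 0.163, 0.002]
force: [-0.9, 0.3, -0.5]
width: 0.998
```

```bash
python3 -m creep '[[[0,0,0,0,0,0,1]]]' 20;  python3 - <<'E'
from h import *
s=arm.get_image("scene")[:,:,::-1];t=arm.get_image("top")[:,:,::-1]
cv2.imwrite("pics/s2.png",cv2.resize(s[80:230,230:380],None,fx=4,fy=4,interpolation=cv2.INTER_CUBIC));cv2.imwrite("pics/t1.png",t)
o=arm.observe();print(o["position"],o["force"],o["ft_torque"])
E
```

```text
clock: 2.3
position: [0.5001, -0.1629, 0.0903]
ee_rot: [3.137, -0.163, 0.001]
force: [-0.5, 1.6, 0.2]
width: 1.002
[ 0.50047829 -0.16301398  0.0907211 ] [ 0.3798524   0.60235603 -0.40328255] [ 0.09924976  0.01221056 -0.00246314]
```

View pics/s2.png

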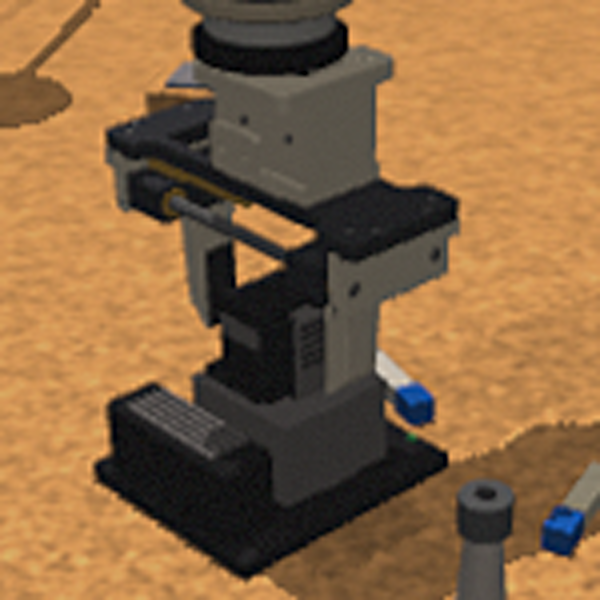

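```bash
python3 -m creep '[[[0,0,0,0,0,0,0.3],[0,0,0,0,0,0,0.2],[0,0,0,0,0,0,0.15],[0,0,0,0,0,0,0.1],[0,0,0,0,0,0,0.05]]]' 4;python3 -m creep '[[[0,0,0,0,0,0,0],[0,0,0,0,0,0,-0.1],[0,0,0,0,0,0,-0.1],[0,0,0,0,0,0,-0.1]]]' 4
```

```text
clock: 2.9
position: [0.4997, -0.1628, 0.0898]
ee_rot: [3.137, -0.163, -0.0]
force: [0.2, 0.8, -0.1]
width: 0.614
clock: 3.3
position: [0.4999, -0.1625, 0.0898]
ee_rot: [-3.137, 0.162, -0.0]
force: [-0.5, 2.6, 0.8]
width: 0.515
```

```bash
python3 -m creep '[[[0,0,0,0,0,0,-0.1],[0,0,0,0,0,0,-0.1]]]' 4;python3 -m creep '[[[0,0,0,0,0,0,-0.1],[0,0,0,0,0,0,-0.1]]]' 4; python3 -c "
from cell import arm
o=arm.observe();print(o['position'],o['force'],o['width']*92)"
```

```text
clock: 3.5
position: [0.4998, -0.1626, 0.0898]
ee_rot: [-3.137, 0.163, -0.0]
force: [1.1, 1.8, 2.1]
width: 0.513
clock: 3.7
position: [0.4998, -0.1626, 0.0898]
ee_rot: [-3.137, 0.163, -0.0]
force: [0.0, 2.7, 1.9]
width: 0.518
[ 0.49981649 -0.16263756  0.08977807] [0.02207083 2.69669451 1.94521622] 47.660466454077195
```

```bash
python3 -m creep '[[[0,0,0,0,0,0,0.25],[0,0,0,0,0,0,0.25],[-0.02,-0.2,0,0,0,0,0.25],[-0.02,-0.2,0,0,0,0,0.25]]]' 6;python3 -m creep '[[[0,0,0,0,0,0,0],[0,0,0,0,0,0,-0.3],[0,0,0,0,0,0,-0.3],[0,0,0,0,0,0,-0.3]]]' 12;python3 -m creep '[[[0,0,0,0,0,0,-0.3],[0,0,0,0,0,0,-0.3],[0,0,0,0,0,0,-0.3]]]' 22
```

```text
clock: 4.1
position: [0.4994, -0.1655, 0.0897]
ee_rot: [3.137, -0.164, -0.0]
force: [-0.5, 0.0, 0.4]
width: 0.621
clock: 4.5
position: [0.4997, -0.1647, 0.0898]
ee_rot: [-3.137, 0.163, -0.0]
force: [1.4, 1.0, 0.6]
width: 0.438
clock: 4.8
position: [0.4997, -0.1648, 0.0898]
ee_rot: [-3.137, 0.163, -0.0]
force: [0.4, 2.1, 3.7]
width: 0.435
```

```bash
python3 -m creep '[[[0,0,0.2,0,0,0,-0.3],[0,0,0.4,0,0,0,-0.3],[0,0,0.6,0,0,0,-0.3]]]' 24
```

```text
clock: 5.1
position: [0.4991, -0.1651, 0.0956]
ee_rot: [3.137, -0.163, -0.001]
force: [0.2, 0.7, -2.4]
width: 0.43
```

```bash
python3 -m creep '[[[0,0,0.4,0,0,0,-0.3],[0,0,0.8,0,0,0,-0.3],[0,0,1.3,0,0,0,-0.3],[0,0,2,0,0,0,-0.3],[0,0,3,0,0,0,-0.3]]]' 24; python3 -m creep '[[[0,0,2,0,0,0,-0.3],[0,0,4,0,0,0,-0.3],[0,0,6,0,0,0,-0.3],[0,0,8,0,0,0,-0.3],[0,0,9,0,0,0,-0.3]]]' 24;python3 -m creep '[[[0,0,0,0,0,0,-0.3],[0,0,0,0,0,0,-0.3],[0,0,0,0,0,0,-0.3]]]' 24
python3 - <<'E'
from h import *
s=arm.get_image("scene")[:,:,::-1];t=arm.get_image("top")[:,:,::-1]
cv2.imwrite("pics/s3.png",cv2.resize(s[30:230,230:430],None,fx=3,fy=3,interpolation=cv2.INTER_CUBIC));cv2.imwrite("pics/t3.png",t)
o=arm.observe();print(o["position"],o["force"],o["width"]*92,o["ee_rot"])
E
```

```text
clock: 5.6
position: [0.4993, -0.1648, 0.1262]
ee_rot: [-3.137, 0.163, 0.001]
force: [-0.1, 0.0, -1.4]
width: 0.431
clock: 6.1
position: [0.5003, -0.165, 0.2181]
ee_rot: [3.137, -0.163, 0.005]
force: [0.6, 0.3, -2.5]
width: 0.427
clock: 6.4
position: [0.4989, -0.1647, 0.2147]
ee_rot: [-3.137, 0.163, 0.003]
force: [0.0, 0.2, -3.2]
width: 0.428
[ 0.49900612 -0.16471352  0.21478594] [-0.2259646  -0.27215539 -2.69084199] 39.474393071145485 [-3.13706009e+00  1.62769211e-01  2.77364706e-03]
```

View pics/s3.png

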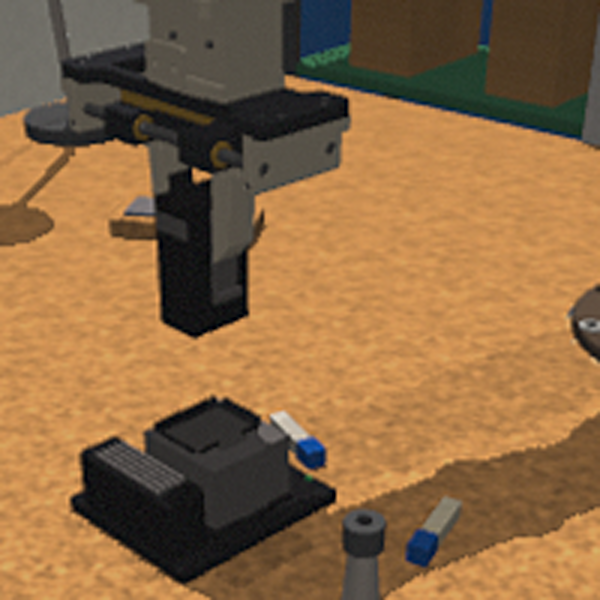

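Run:
```python
from h import *
T=lambda p:np.array(p)/13-.5+[215,168]
S=lambda p:np.array(p)/9-.5+[380,232]
a=np.radians(-20.4);ex=np.array([np.cos(a),np.sin(a)]);ey=np.array([-np.sin(a),np.cos(a)])
def sh(nm,p):print(nm,p[:2].round(4),"ux,uy",round(ex@p[:2],4),round(ey@p[:2],4))
for z in(.06,.066,.072):
    p=onz("top",*T((445,490)),z);q=onz("top",*T((565,215)),z);sh(f"rim z{z} top",(p+q)[:2]/2+.01925*ey)
    p=onz("scene",*S((375,105)),z);q=onz("scene",*S((150,190)),z);sh(f"rim z{z} scene",(p+q)[:2]/2+.01925*ey)
for z in(.03,.035,.04):
    sh(f"brass {z}",onz("top",*T((383,320)),z)[:2]-.01*ey)
# plate y-mid (z .012)
T2=lambda p:np.array(p)/6-.5+[205,145]
pl=[onz("top",*T2(p),.012)[:2] for p in((50,395),(360,520))];sh("plate -x edge mid",(pl[0]+pl[1])/2)
g=cv2.imread("pics/t3.png");c=g[200:265,360:432].astype(float)
c=np.clip((c/255)**.45*330-40,0,255).astype(np.uint8)
cv2.imwrite("pics/t3c.png",cv2.resize(c,None,fx=10,fy=10,interpolation=cv2.INTER_NEAREST))
```

```text
rim z0.06 top [0.5757 0.1607] ux,uy 0.4835 0.3513
rim z0.06 scene [0.5697 0.16  ] ux,uy 0.4782 0.3486
rim z0.066 top [0.5748 0.1597] ux,uy 0.4831 0.35
rim z0.066 scene [0.5763 0.163 ] ux,uy 0.4834 0.3537
rim z0.072 top [0.574  0.1586] ux,uy 0.4827 0.3488
rim z0.072 scene [0.5829 0.166 ] ux,uy 0.4885 0.3588
brass 0.03 [0.5749 0.1597] ux,uy 0.4831 0.3501
brass 0.035 [0.5741 0.1588] ux,uy 0.4828 0.3489
brass 0.04 [0.5734 0.1578] ux,uy 0.4824 0.3477
plate -x edge mid [0.516 0.182] ux,uy 0.4202 0.3505
```

View pics/t3.png

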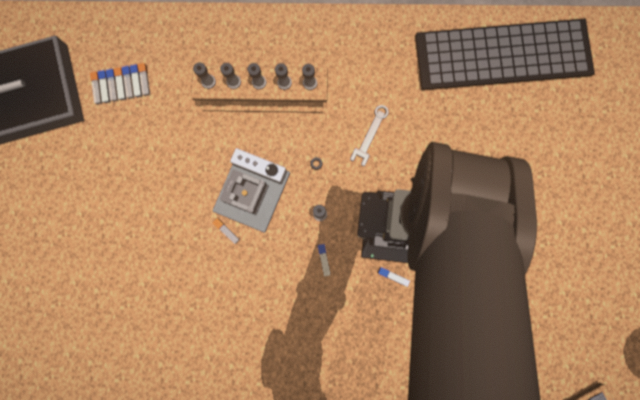

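```bash
python3 -m creep '[[[0.5,2,0,0,0,-1,-0.3],[1.3,5,0,0,0,-2.5,-0.3],[2.1,8.5,0,0,0,-4,-0.3],[2.9,12,0,0,0,-5.5,-0.3],[3.8,15.5,0,0,0,-7,-0.3]]]' 24; python3 -m creep '[[[0.9,3.5,0,0,0,-1.5,-0.3],[1.8,7,0,0,0,-3,-0.3],[2.7,10.5,0,0,0,-4.5,-0.3],[3.6,14,0,0,0,-6,-0.3],[4.1,17.1,0,0,0,-7.4,-0.3]]]' 24;python3 -m creep '[[[0,0,0,0,0,0,-0.3],[0,0,0,0,0,0,-0.3],[0,0,0,0,0,0,-0.3]]]' 24
python3 - <<'E'
from h import *
s=arm.get_image("scene")[:,:,::-1];t=arm.get_image("top")[:,:,::-1]
cv2.imwrite("pics/s4.png",cv2.resize(s[60:340,280:540],None,fx=2.5,fy=2.5,interpolation=cv2.INTER_CUBIC));cv2.imwrite("pics/t4.png",t)
o=arm.observe();print(o["position"],o["force"],o["width"]*92,o["ee_rot"])
R=cv2.Rodrigues(o["ee_rot"])[0];print(np.degrees(np.arctan2(R[1,0],R[0,0])),R[:,2])
E
```

```text
clock: 7.0
position: [0.5374, -0.0086, 0.2151]
ee_rot: [3.121, -0.356, -0.002]
force: [0.8, 0.1, -2.5]
width: 0.428
clock: 7.5
position: [0.5787, 0.1631, 0.2149]
ee_rot: [3.092, -0.555, -0.001]
force: [0.0, -0.6, -2.7]
width: 0.434
clock: 7.8
position: [0.5784, 0.1599, 0.2152]
ee_rot: [3.091, -0.556, -0.001]
force: [-0.0, 0.1, -2.0]
width: 0.428
[0.57855907 0.15963909 0.21552223] [ 0.44601653 -0.28758189 -2.53441519] 39.483639629132114 [ 3.09086763e+00 -5.57300108e-01 -3.86811026e-04]
-20.441845268227304 [-3.99402022e-04 -8.26981524e-04 -9.99999578e-01]
```

View pics/s4.png

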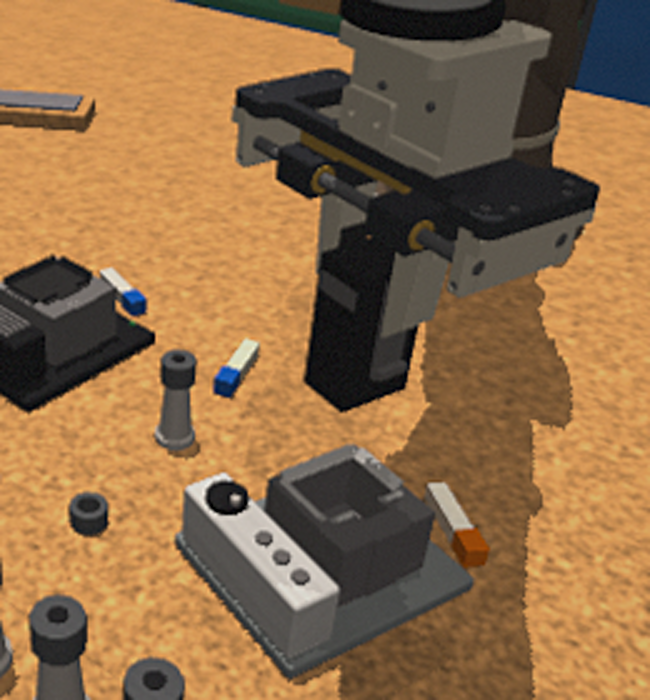

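```bash
python3 -m creep '[[[0,0.1,-1,0,0,0,-0.3],[0,0.1,-3,0,0,0,-0.3],[0,0.1,-4.5,0,0,0,-0.3],[0,0.1,-5.3,0,0,0,-0.3],[0,0.1,-5.3,0,0,0,-0.3]]]' 24;python3 -m creep '[[[0,0,0,0,0,0,-0.3],[0,0,0,0,0,0,-0.3]]]' 24
python3 - <<'E'
from h import *
s=arm.get_image("scene")[:,:,::-1]
cv2.imwrite("pics/s5r.png",s)
c=s[180:310,370:470].astype(float);c=np.clip((c/255)**.5*320-30,0,255).astype(np.uint8)
cv2.imwrite("pics/s5.png",cv2.resize(c,None,fx=6,fy=6,interpolation=cv2.INTER_NEAREST)[:600])
o=arm.observe();print(o["position"],o["force"],o["width"]*92)
E
```

```text
clock: 8.4
position: [0.5778, 0.1614, 0.1613]
ee_rot: [3.091, -0.555, -0.004]
force: [-0.4, 0.2, -2.0]
width: 0.429
clock: 8.6
position: [0.5791, 0.1623, 0.1636]
ee_rot: [-3.092, 0.555, -0.002]
force: [0.4, -0.0, -2.3]
width: 0.428
[0.57903263 0.16234035 0.16355589] [ 0.26330549  1.17769498 -2.05116951] 39.61348666805417
```

View pics/s5.png

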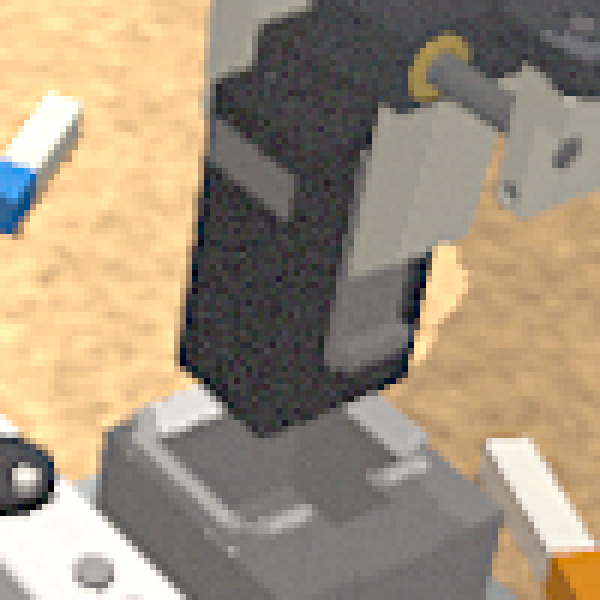

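Run:
```python
from h import *
a=np.radians(-20.4);ex=np.array([np.cos(a),np.sin(a)]);ey=np.array([-np.sin(a),np.cos(a)])
z=.0938
P=[onz("scene",*(np.array(p)/6-.5+[370,180]),z)[:2] for p in((183,367),(262,437),(405,380))]
for p in P:print(p.round(4),round(ex@p,4),round(ey@p,4))
t=np.array([.579,.1623]);print("tcp",ex@t,ey@t)
c=(P[0]+P[2])/2;print("pack scene",ex@c,ey@c)
```

```text
[0.5941 0.1397] 0.5081 0.3381
[0.605  0.1691] 0.5081 0.3694
[0.5616 0.1862] 0.4615 0.3703
tcp 0.4861130286354745 0.353944082293865
pack scene 0.484792352456363 0.3541585156209389
```

```bash
python3 -m creep '[[[-0.13,-0.06,-0.4,0,0,0,-0.3],[-0.13,-0.06,-0.8,0,0,0,-0.3],[-0.13,-0.06,-1.2,0,0,0,-0.3],[-0.13,-0.06,-1.4,0,0,0,-0.3]]]' 26;python3 -m creep '[[[0,0,-0.2,0,0,0,-0.3],[0,0,-0.4,0,0,0,-0.3]]]' 26;python3 -m creep '[[[0,0,-0.2,0,0,0,-0.3],[0,0,-0.3,0,0,0,-0.3]]]' 26
```

```text
clock: 9.05
position: [0.577, 0.1614, 0.1481]
ee_rot: [3.092, -0.555, -0.001]
force: [-0.1, -0.2, -3.0]
width: 0.427
clock: 9.25
position: [0.5773, 0.1616, 0.1446]
ee_rot: [3.092, -0.555, -0.0]
force: [-0.1, 0.1, -2.0]
width: 0.43
clock: 9.45
position: [0.5772, 0.1616, 0.1416]
ee_rot: [3.092, -0.555, -0.0]
force: [-0.1, -0.3, -2.4]
width: 0.43
```

```bash
python3 -m creep '[[[0,0,-0.2,0,0,0,-0.3],[0,0,-0.3,0,0,0,-0.3]]]' 26;python3 -m creep '[[[0,0,-0.2,0,0,0,-0.3],[0,0,-0.2,0,0,0,-0.3]]]' 26
```

```text
clock: 9.65
position: [0.5772, 0.1615, 0.1386]
ee_rot: [3.092, -0.555, -0.0]
force: [0.6, 0.0, -2.8]
width: 0.429
clock: 9.85
position: [0.5771, 0.1615, 0.1365]
ee_rot: [3.092, -0.555, -0.001]
force: [0.5, 1.0, -2.4]
width: 0.429
```

```bash
python3 -m creep '[[[0,0,-0.2,0,0,0,-0.3],[0,0,-0.2,0,0,0,-0.3]]]' 26
```

```text
clock: 10.05
position: [0.5771, 0.1615, 0.1345]
ee_rot: [3.092, -0.555, -0.0]
force: [0.1, -0.3, -2.0]
width: 0.428
```

```bash
python3 -m creep '[[[0,0,-0.1,0,0,0,-0.3],[0,0,-0.2,0,0,0,-0.3]]]' 26
```

```text
clock: 10.25
position: [0.5773, 0.1616, 0.1327]
ee_rot: [-3.092, 0.555, -0.0]
force: [-0.4, 0.3, -2.5]
width: 0.432
```

```bash
python3 -m creep '[[[0,0,-0.1,0,0,0,-0.3],[0,0,-0.2,0,0,0,-0.3]]]' 26;python3 -m creep '[[[0,0,-0.1,0,0,0,-0.3],[0,0,-0.1,0,0,0,-0.3]]]' 26
```

```text
clock: 10.45
position: [0.5773, 0.1615, 0.1307]
ee_rot: [3.092, -0.555, 0.0]
force: [0.8, 0.0, -3.0]
width: 0.425
clock: 10.65
position: [0.5772, 0.1615, 0.1296]
ee_rot: [3.092, -0.555, -0.0]
force: [-1.4, -0.3, -2.5]
width: 0.428
```

```bash
python3 -m creep '[[[0,0,-0.1,0,0,0,-0.3],[0,0,-0.1,0,0,0,-0.3]]]' 26
```

```text
clock: 10.85
position: [0.5772, 0.1615, 0.1286]
ee_rot: [3.092, -0.555, -0.0]
force: [0.1, 0.0, -3.0]
width: 0.429
```

```bash
python3 -m creep '[[[0,0,-0.1,0,0,0,-0.3],[0,0,-0.1,0,0,0,-0.3]]]' 26
```

```text
clock: 11.05
position: [0.5772, 0.1615, 0.1276]
ee_rot: [3.092, -0.555, -0.0]
force: [0.5, -0.1, -2.7]
width: 0.424
```

```bash
python3 -m creep '[[[0,0,-0.1,0,0,0,-0.3],[0,0,-0.2,0,0,0,-0.3]]]' 26
```

```text
clock: 11.25
position: [0.5772, 0.1616, 0.1257]
ee_rot: [3.092, -0.555, 0.0]
force: [-0.1, -0.2, -2.4]
width: 0.428
```

```bash
python3 -m creep '[[[0,0,-0.1,0,0,0,-0.3],[0,0,-0.2,0,0,0,-0.3]]]' 26
```

```text
clock: 11.45
position: [0.5772, 0.1615, 0.1236]
ee_rot: [3.092, -0.555, -0.0]
force: [-0.9, -0.5, -2.8]
width: 0.428
```

```bash
python3 -m creep '[[[0,0,-0.1,0,0,0,-0.3],[0,0,-0.2,0,0,0,-0.3]]]' 26
```

```text
clock: 11.65
position: [0.5772, 0.1615, 0.1216]
ee_rot: [3.092, -0.555, -0.0]
force: [-0.2, 0.9, -2.1]
width: 0.429
```

```bash
python3 -m creep '[[[0,0,-0.1,0,0,0,-0.3],[0,0,-0.2,0,0,0,-0.3]]]' 26
python3 - <<'E'
from h import *
s=arm.get_image("scene")[:,:,::-1]
c=s[180:310,370:480].astype(float);c=np.clip((c/255)**.5*320-30,0,255).astype(np.uint8)
cv2.imwrite("pics/s6.png",cv2.resize(c,None,fx=6,fy=6,interpolation=cv2.INTER_NEAREST)[:600])
E
```

```text
clock: 11.85
position: [0.5772, 0.1616, 0.1197]
ee_rot: [3.092, -0.555, -0.0]
force: [-0.1, 0.2, -2.7]
width: 0.429
```

View pics/s6.png

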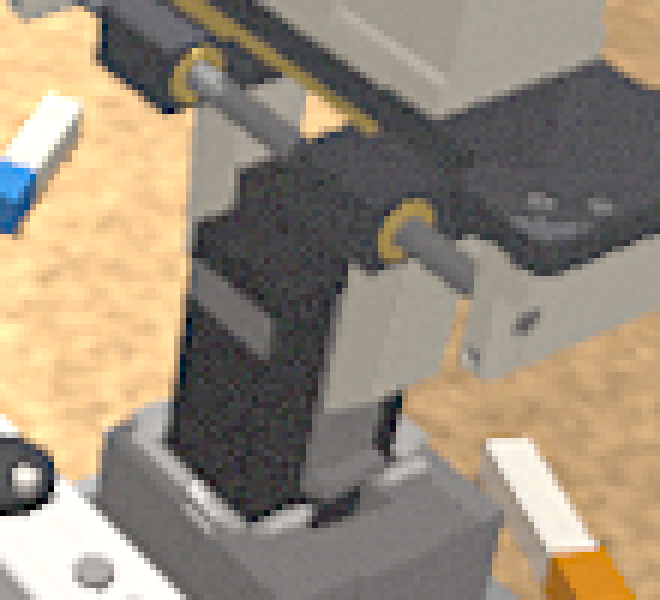

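```bash
python3 -m creep '[[[0,0,-0.1,0,0,0,-0.3],[0,0,-0.2,0,0,0,-0.3],[0,0,-0.3,0,0,0,-0.3]]]' 26
```

```text
clock: 12.2
position: [0.5773, 0.1615, 0.1167]
ee_rot: [3.092, -0.555, -0.0]
force: [-0.5, -0.8, -1.7]
width: 0.427
```

```bash
python3 -m creep '[[[0,0,-0.1,0,0,0,-0.3],[0,0,-0.2,0,0,0,-0.3],[0,0,-0.3,0,0,0,-0.3]]]' 26
```

```text
clock: 12.5
position: [0.5773, 0.1616, 0.1137]
ee_rot: [-3.092, 0.555, -0.0]
force: [0.7, -0.6, -2.5]
width: 0.426
```

```bash
python3 -m creep '[[[0,0,-0.1,0,0,0,-0.3],[0,0,-0.2,0,0,0,-0.3]]]' 26
```

```text
clock: 12.7
position: [0.5772, 0.1615, 0.1117]
ee_rot: [3.092, -0.555, -0.0]
force: [0.1, 0.4, -2.4]
width: 0.429
```

```bash
python3 -m creep '[[[0,0,-0.1,0,0,0,-0.3],[0,0,-0.2,0,0,0,-0.3]]]' 26
```

```text
clock: 12.9
position: [0.5772, 0.1616, 0.1097]
ee_rot: [-3.092, 0.555, 0.0]
force: [-0.6, 0.1, -2.3]
width: 0.429
```

```bash
python3 -m creep '[[[0,0,-0.1,0,0,0,-0.3],[0,0,-0.2,0,0,0,-0.3]]]' 26
```

```text
clock: 13.1
position: [0.5772, 0.1616, 0.1077]
ee_rot: [3.092, -0.555, -0.0]
force: [-0.3, -0.3, -3.3]
width: 0.43
```

```bash
python3 -m creep '[[[0,0,-0.1,0,0,0,-0.3],[0,0,-0.2,0,0,0,-0.3]]]' 26
```

```text
clock: 13.3
position: [0.5773, 0.1615, 0.1056]
ee_rot: [3.092, -0.555, -0.0]
force: [0.5, -0.0, -2.9]
width: 0.43
```

```bash
python3 -m creep '[[[0,0,-0.1,0,0,0,-0.3],[0,0,-0.2,0,0,0,-0.3]]]' 26
```

```text
clock: 13.5
position: [0.5773, 0.1615, 0.1037]
ee_rot: [3.092, -0.555, -0.0]
force: [-0.3, -0.4, -1.6]
width: 0.43
```

```bash
python3 -m creep '[[[0,0,-0.1,0,0,0,-0.3],[0,0,-0.1,0,0,0,-0.3]]]' 26
```

```text
clock: 13.7
position: [0.5773, 0.1615, 0.1029]
ee_rot: [3.092, -0.555, 0.0]
force: [-0.2, -0.7, 0.7]
width: 0.428
```

```bash
python3 -m creep '[[[0,0,-0.1,0,0,0,-0.3],[0,0,-0.2,0,0,0,-0.3]]]' 26
```

```text
clock: 13.9
position: [0.5773, 0.1615, 0.1009]
ee_rot: [-3.092, 0.555, -0.0]
force: [-0.6, -0.2, 0.7]
width: 0.43
```

```bash
python3 -m creep '[[[0,0,-0.1,0,0,0,-0.3],[0,0,-0.2,0,0,0,-0.3]]]' 26
```

```text
clock: 14.1
position: [0.5773, 0.1616, 0.0988]
ee_rot: [-3.092, 0.555, -0.0]
force: [-1.4, -0.5, 1.5]
width: 0.431
```

```bash
python3 -m creep '[[[0,0,-0.1,0,0,0,-0.3],[0,0,-0.1,0,0,0,-0.3]]]' 26
```

```text
clock: 14.3
position: [0.5773, 0.1615, 0.0977]
ee_rot: [3.092, -0.555, 0.0]
force: [-1.6, -1.0, 2.0]
width: 0.426
```

```bash
python3 -m creep '[[[0,0,-0.1,0,0,0,-0.3],[0,0,-0.1,0,0,0,-0.3]]]' 26
```

```text
clock: 14.5
position: [0.5773, 0.1615, 0.0967]
ee_rot: [3.092, -0.555, 0.0]
force: [-0.2, -0.7, 2.1]
width: 0.431
```

```bash
python3 -m creep '[[[0,0,-0.05,0,0,0,-0.3],[0,0,-0.05,0,0,0,-0.3]]]' 26
```

```text
clock: 14.7
position: [0.5773, 0.1615, 0.0962]
ee_rot: [3.092, -0.555, 0.0]
force: [-0.5, -1.6, 1.9]
width: 0.425
```

```bash
python3 -m creep '[[[0,0,-0.05,0,0,0,-0.3],[0,0,-0.05,0,0,0,-0.3]]]' 26
```

```text
clock: 14.9
position: [0.5773, 0.1615, 0.0957]
ee_rot: [-3.092, 0.555, -0.0]
force: [-0.1, -0.4, 2.3]
width: 0.433
```

```bash
python3 -m creep '[[[0,0,-0.05,0,0,0,-0.3],[0,0,-0.05,0,0,0,-0.3]]]' 26
```

```text
clock: 15.1
position: [0.5773, 0.1615, 0.0953]
ee_rot: [3.092, -0.555, 0.0]
force: [-0.9, -0.3, 2.0]
width: 0.432
```

```bash
python3 -m creep '[[[0,0,-0.04,0,0,0,-0.3],[0,0,-0.04,0,0,0,-0.3]]]' 26
```

```text
clock: 15.3
position: [0.5773, 0.1615, 0.0952]
ee_rot: [-3.092, 0.555, -0.0]
force: [-2.1, -2.1, 7.2]
width: 0.432
```

```bash
python3 -m creep '[[[0,0,-0.04,0,0,0,-0.3],[0,0,-0.04,0,0,0,-0.3]]]' 26
```

```text
clock: 15.5
position: [0.5774, 0.1615, 0.0952]
ee_rot: [-3.092, 0.555, -0.001]
force: [-2.2, -1.9, 10.7]
width: 0.433
```

```bash
python3 -m creep '[[[0,0,-0.04,0,0,0,-0.3],[0,0,-0.04,0,0,0,-0.3]]]' 26
```

```text
clock: 15.7
position: [0.5775, 0.1615, 0.0951]
ee_rot: [-3.092, 0.555, -0.001]
force: [-3.6, -2.0, 13.4]
width: 0.436
```

```bash
python3 -m creep '[[[0,0,-0.04,0,0,0,-0.3],[0,0,-0.04,0,0,0,-0.3]]]' 26
```

```text
clock: 15.9
position: [0.5775, 0.1615, 0.0951]
ee_rot: [-3.092, 0.555, -0.002]
force: [-3.8, -3.6, 17.7]
width: 0.434
```

```bash
python3 -m creep '[[[0,0,0,0,0,0,0.6],[0,0,0,0,0,0,0.6],[0,0,0,0,0,0,0.6],[0,0,0.05,0,0,0,0.6]]]' 26
python3 - <<'E'
from h import *
s=arm.get_image("scene")[:,:,::-1]
c=s[180:310,370:480].astype(float);c=np.clip((c/255)**.5*320-30,0,255).astype(np.uint8)
cv2.imwrite("pics/s7.png",cv2.resize(c,None,fx=6,fy=6,interpolation=cv2.INTER_NEAREST)[:600])
E
```

```text
clock: 16.3
position: [0.5769, 0.1613, 0.0937]
ee_rot: [3.092, -0.555, -0.001]
force: [-0.8, -0.3, -1.1]
width: 0.727
```

View pics/s7.png

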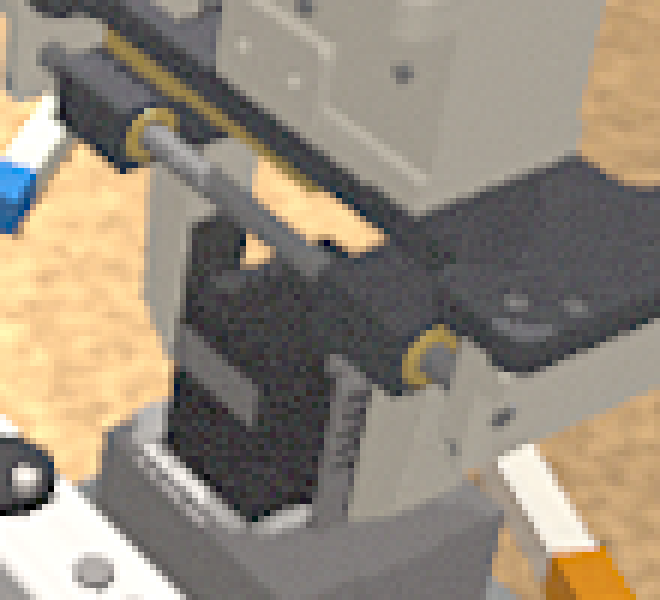

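```bash
python3 -m creep '[[[0,0,0,0,0,0,0.8],[0,0,2,0,0,0,0.8],[0,0,5,0,0,0,0.8],[0,0,9,0,0,0,0.8],[0,0,12,0,0,0,0.8]]]' 26;python3 -m creep '[[[-2,-5,0,0,0,0,0.8],[-4,-10,0,0,0,0,0.8],[-6,-15,0,0,0,0,0.8],[-8,-20,0,0,0,0,0.8],[-8,-20,0,0,0,0,0.8]]]' 26
python3 - <<'E'
from h import *
s=arm.get_image("scene")[:,:,::-1];t=arm.get_image("top")[:,:,::-1]
cv2.imwrite("pics/s8r.png",s);cv2.imwrite("pics/t8r.png",t)
c=s[200:310,370:480].astype(float);c=np.clip((c/255)**.5*320-30,0,255).astype(np.uint8)
cv2.imwrite("pics/s8.png",cv2.resize(c,None,fx=5,fy=5,interpolation=cv2.INTER_NEAREST))
c=t[160:225,210:290].astype(float);c=np.clip((c/255)**.5*320-30,0,255).astype(np.uint8)
cv2.imwrite("pics/t8.png",cv2.resize(c,None,fx=9,fy=9,interpolation=cv2.INTER_NEAREST))
E
```

```text
clock: 16.85
position: [0.5775, 0.1616, 0.2161]
ee_rot: [-3.092, 0.555, -0.001]
force: [0.7, 1.1, -0.0]
width: 0.897
clock: 17.35
position: [0.4948, -0.0441, 0.214]
ee_rot: [3.088, -0.564, -0.002]
force: [0.7, 0.3, -0.7]
width: 0.901
```

View pics/s8.png

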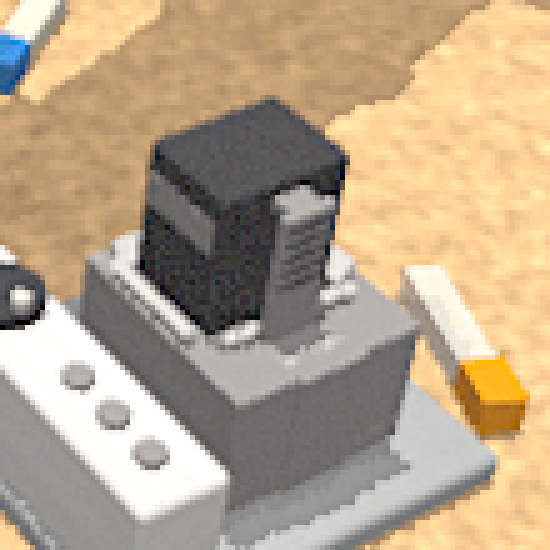

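View pics/t8.png

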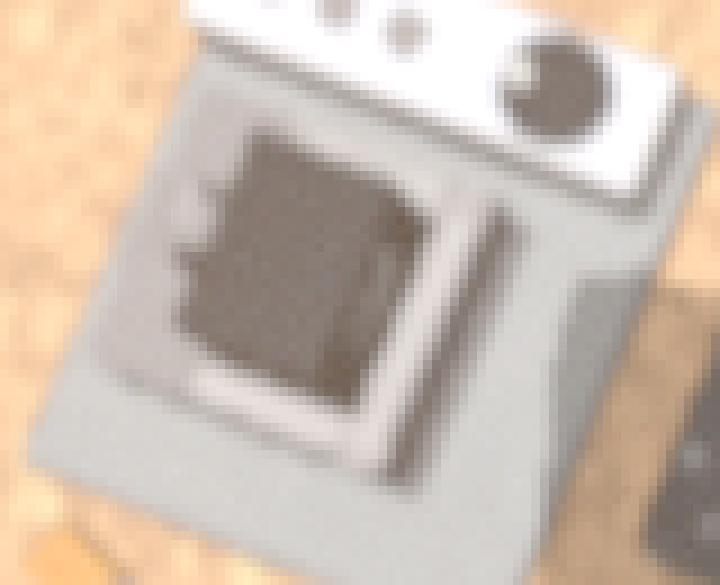

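View pics/t8r.png

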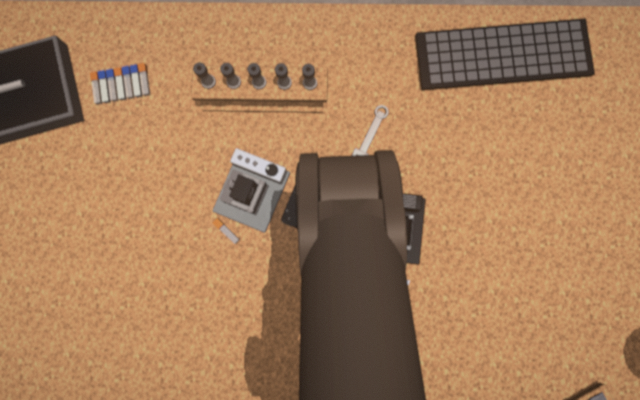

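Run:
```python
from h import *
S=lambda p:np.array(p)/5-.5+[370,200]
T=lambda p:np.array(p)/9-.5+[210,160]
a=np.radians(-20.4);ex=np.array([np.cos(a),np.sin(a)]);ey=np.array([-np.sin(a),np.cos(a)])
for nm,s,t in(("+x+y",(205,207),(258,133)),("+x-y",(152,155),(388,185)),("-x-y",(270,98),(322,383)),("-x+y",(347,155),(182,325))):
    p,e=tri(S(s),T(t));print(nm,p.round(4),round(e,4),round(ex@p[:2],4),round(ey@p[:2],4))
# tab top / pack edges predicted for latched vs risen, scene
c0=ex*.4825+ey*.350
for z in(.0705,.073,.0784):
    print(z,[ (proj("scene",np.r_[c0+ex*u*.025+ey*v*.018,z+.045])).round(1) for u,v in((1,1),(1,-1),(-1,-1),(-1,1))])
print([ (S(q)).round(1) for q in((205,207),(152,155),(270,98),(347,155))])
```

```text
+x+y [0.6041 0.1642 0.1128] 0.0047 0.509 0.3645
+x-y [0.5919 0.1364 0.1109] 0.0003 0.5073 0.3341
-x-y [0.5455 0.1501 0.1131] 0.0019 0.4589 0.3308
-x+y [0.5579 0.1826 0.1141] 0.0026 0.4593 0.3656
0.0705 [array([414.7, 240.5]), array([399.3, 227.5]), array([424.3, 218. ]), array([440.2, 230.2])]
0.073 [array([414.9, 239.2]), array([399.5, 226.2]), array([424.5, 216.7]), array([440.4, 228.9])]
0.0784 [array([415.3, 236.4]), array([399.9, 223.4]), array([425., 214.]), array([441. , 226.1])]
[array([410.5, 240.9]), array([399.9, 230.5]), array([423.5, 219.1]), array([438.9, 230.5])]
```

View pics/s8r.png

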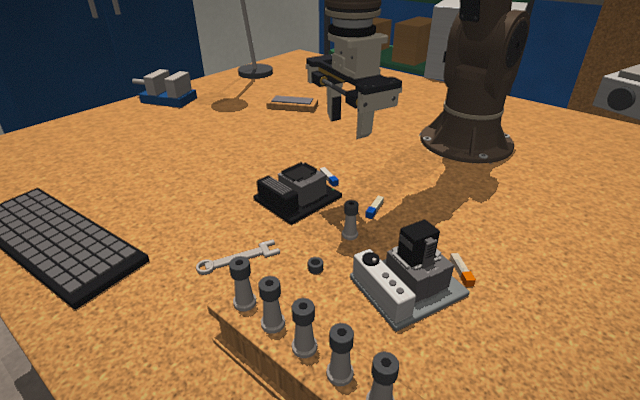

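Run:
```python
from h import *
a=np.radians(-20.4);ex=np.array([np.cos(a),np.sin(a)]);ey=np.array([-np.sin(a),np.cos(a)])
c0=ex*.4825+ey*.350
for y in(.029,.023):
    print(y,[((proj("scene",np.r_[c0+ex*u+ey*v,.0727+.040])+.5-[370,200])*5).round(0) for u,v in((.01,y),(-.01,y),(.01,y-.004),(-.01,y-.004))],[((proj("scene",np.r_[c0+ex*.025*u+ey*.018,.0727+.045])+.5-[370,200])*5).round(0) for u in(1,-1)])
```

```text
0.029 [array([289., 217.]), array([340., 196.]), array([279., 210.]), array([331., 189.])] [array([227., 199.]), array([354., 148.])]
0.023 [array([275., 206.]), array([326., 185.]), array([266., 199.]), array([317., 178.])] [array([227., 199.]), array([354., 148.])]
```

```bash
python3 -c "
from cell import arm
print(arm.observe()['clock'],arm.observe()['force']);print(arm.sign_off())"
```

```text
17.45 [ 0.81911613  0.24323397 -0.22065073]
the job is handed in; nothing more can be done
None
```

The battery pack is in the control unit's well, and my checks indicate it is latched. I handed the job in at 17.45 s; it reported no verdict.

**What I did**
- **Charger:** I first closed the jaws lightly and moved the gripper about 2 mm over to centre the grip. I then squeezed the tab in with 22–26 N and lifted the pack out; the wrist force stayed under 4 N.
- **Well:** I lowered the pack in 1–3 mm steps. It met the sprung contact at a TCP height of about 0.1035 m and the floor at 0.0952 m, so the well stands about 5 mm above nominal.
- **Latching:** I pressed until the wrist read 17.7 N, about 20 N on the well, then opened the jaws and withdrew.

**Last checks**
- **Height:** Points from the two camera views, corrected for a low reading seen earlier, put the pack's centre about 71–73 mm above the bench. That fits a latched pack; an unlatched one would sit at about 78 mm.
- **Tab and pack:** In the scene picture the tab's position fits sprung out, not pressed in, and the pack stands upright.
- **Bystanders:** They look unmoved in the last scene picture, but I did not measure them. The arm hid some of them in the last top view.
- **Robot:** The gripper is clear of everything.

**Disagreements and limits**
- The two cameras disagreed by 4–5 mm on the pack's position. The scene view also read the pack's top face about 10% small. I steered by the top view and by touch, and the pack entered the well without touching the lead-in.
- I did not test the latch by touching or pulling the pack after release.

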